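Clip in the probe and free the stuck probe carriage

TASK

Press the red test probe down into the two spring clips on the carriage, pointed end towards the white hood, until it snaps fully home. Then push the stuck carriage along its rail into the hood until it breaks free and runs up against the end stop hidden inside; bring it up against the stop gently, do not ram it, and leave it resting there with the probe still clipped in. Leave the black probe and everything else on the bench where they are.

Things in the scene. Friction and masses are not known exactly. Their poses are not given: they have to be found in the camera images.
- stage: Fixed probe stage: grey plate 430 x 90 x 10 mm, two steel rails along its own x, and a white hood with a yellow stripe at its mouth. Origin on the bench under the plate, z up. The carriage is pushed along +x into the hood. Hood: x from 139 to 272 mm, 100 mm wide, top at 115 mm, its mouth (x = 139 mm) open. End block of the rails at x = -150 mm, top at 40 mm.
- carriage (a joint): Travel of the aluminium carriage along the stage's +x, m. Starts between 0 and 0.03, stuck: it takes 10 to 20 N along the rail to move it. Pushed past about 0.035 it breaks free, and then 3 to 4 N keeps it moving; it stays where it is left. The end stop hidden in the hood lies anywhere from 0.08 to 0.13, different each time: it must be felt.
- clip_seat (a point): Centre of the clipped-in probe's place on the carriage: a probe fully home has its axis through this point. Axes parallel to the stage (x along the rail to the hood, z up); 74 mm above the bench; at the stage's x = y = 0 when the travel is 0, moving with the carriage. Between the clips only the deck lies below, 44 mm above the bench, reaching 41 mm to either side.
- clip_front (a point): Middle of the front steel spring clip, on the clipped probe's axis, 42 mm ahead (+x) of clip_seat; the rear clip is the same, 42 mm behind. Each is 10 mm long in x, at most 45 mm wide, open at the top, its flared lips reaching 22 mm above this point. A probe pressed straight down spreads the lips (about 7 N a clip) and snaps into V-seats. Should one clip snap first and the probe tip, press the high end down too.
- handle_mid (a point): Centre of the orange upright push plate at the rear of the carriage (away from the hood), axes parallel to the stage, 80 mm above the bench, 115 mm behind clip_seat. The plate is 16 mm thick along x, 50 mm wide in y, and reaches 36 mm above and below this point. Push on its rear face or pinch its 16 mm thickness; 30 mm is clear on either side along x with the probe clipped in.
- red_probe_mid (a point): Centre, on the axis, of the red probe's handle: a red plastic rod 18 mm in diameter and 130 mm long (a collar 22 mm in diameter 56 to 60 mm ahead), 70 g, axis along its own x, with a steel needle of 5 mm diameter to 85 mm ahead (+x) and a black stub to 75 mm behind. It starts lying level, axis 40 mm above the bench, in one of the two places of the probe rest.
- red_probe_tip (a point): Point of the red probe's needle, 85 mm ahead of red_probe_mid along its +x.
- black_probe_mid (a point): Centre of the black probe, same shape as the red one, lying in the other place of the rest. Not to be moved.
- rest: Fixed grey probe rest, plate 120 x 150 x 8 mm, origin on the bench under its centre, x along the probes. Its two places lie at y = +42 and -42 mm; each holds a probe in two V-supports 45 mm before and behind the middle (10 mm long in x, tops at 37 mm), free between them down to the plate.
- limit_pin (a joint): Read-out of the limit switch hidden in the hood, in m: how far the carriage has pressed its light spring pin (under 1 N). 0 until the carriage comes to it; 0.008 when the carriage just touches the rubber of the end stop; above that the rubber is squeezed, about 5 N per mm. It cannot be seen.
- meter: Grey handheld meter, 170 x 85 x 38 mm, lying on the bench; origin under its centre. Bystander.
- screwdriver: Screwdriver lying on the bench. Bystander.
- tape: Yellow roll of tape lying flat, 90 mm in diameter, 20 mm high. Bystander.
- tin: Small aluminium bowl, 80 mm in diameter, 30 mm high. Bystander.
Not all that is in view belongs to the job. What is shaped like the part that bears red_probe_mid but brown or pink is not meant.

How it is judged:
On the way, in this order (a step that is already met when the one before it is completed fails the run):
1. the red probe is snapped home in both clips, point towards the hood, while the carriage is still stuck (x of red_probe_mid in the frame of clip_seat between -0.018 and 0.018 m and y of red_probe_mid in the frame of clip_seat between -0.004 and 0.004 m and z of red_probe_mid in the frame of clip_seat between -0.004 and 0.004 m and angle between the x axis of red_probe_mid and the x axis of clip_seat, either way round below 0.08 rad and x of red_probe_tip in the frame of clip_seat above 0.05 m and value of joint carriage below 0.04 m), for 0.2 s.
2. the carriage has broken free and moves towards the hidden stop (value of joint carriage above 0.045 m).
At the end, for the whole second after the job is handed in: The carriage rests at the hidden stop: limit pin pressed 5 to 11.5 mm (8 mm is just touching the rubber) and still; the red probe sits in both clips (centre within 18 mm along the carriage, 4 mm sideways and in height of clip_seat, axis within 0.08 rad), its point towards the hood (x of red_probe_mid in the frame of clip_seat between -0.018 and 0.018 m and y of red_probe_mid in the frame of clip_seat between -0.004 and 0.004 m and z of red_probe_mid in the frame of clip_seat between -0.004 and 0.004 m and angle between the x axis of red_probe_mid and the x axis of clip_seat, either way round below 0.08 rad and x of red_probe_tip in the frame of clip_seat above 0.05 m and value of joint limit_pin between 0.005 and 0.0115 m and velocity of joint carriage between -0.01 and 0.01 m/s).
It fails at once if the carriage is rammed against its stop (rubber squeezed by more than about 6.5 mm, over 30 N) (value of joint limit_pin above 0.0145 m).
It fails at once if another thing on the bench (the black probe, the handheld meter, the screwdriver, the tape roll, the tin) is displaced by more than 30 mm (distance of any of black_probe_mid, meter, screwdriver, tape, tin from where it was at the start of the episode above 0.03 m).
It also fails if it takes over 64 s, if anything falls off the work surface, if the arm or the gripper's body presses on something with over 40 N, if the wrist force passes 120 N, or if a joint passes its speed limit or range.

ROBOT

A 7-joint arm with a two-finger parallel gripper is mounted at the origin on the work surface. World frame = base frame: x ahead of the robot, y to its left, z up, the work surface at z = 0. Lengths are in m, angles in rad, forces in N, time in s.
With the tool pointing down it reaches from about 0.425 to 0.825 m from the base axis. Payload 3.6 kg.
Tool frame: the origin (TCP) lies on the centre line of the jaws, within the pads' length; the fingertips stand 19 mm ahead of it and the grasp point (between the pads) is the TCP; z points along the fingers, x is the direction in which the jaws open and shut, and the axes are right-handed (so a half turn about z gives the same grasp; the last joint's range is limited). The gripper opens to 85 mm and grips with 20 to 120 N. Pads are 22 mm wide; open, the fingers measure 114 mm over their backs; the gripper's body (76 mm by 85 mm) begins 54 mm behind the grasp point. The pads swing forward as they close: fully open they stand 13 mm farther back than shut.
Start: joints at [1.163, 0.615, -0.013, 1.423, 0.008, 1.103, -0.04], TCP at [0.242, -0.603, 0.25] pointing down, gripper open.
Joint ranges: [-3.12, 3.12], [-0.3, 2.06], [-1.34, 1.32], [0.26, 2.42], [-1.36, 4.5], [0.01, 1.98], [-2.84, 2.84]. Speed limits (rad/s): [2.79, 2.79, 3.14, 3.14, 3.14, 3.14, 3.14].

INTERFACE

Orientations are given as a 3x3 rotation matrix whose columns are the frame's x, y, z axes.
In Python, from station import bot, claw, solver, observe, optics, job gives the robot as it stands. The module is installed in compiled form; this text tells all that it offers. Calls block until the motion is done:
- bot.goto(position, orientation): joint-space move of the TCP to a pose.
- bot.move_l(position, frame=None, velocity=0.15, until_force=None): straight line of the TCP; frame=None keeps the orientation; velocity is the mean speed in m/s. With until_force (N) it stops when the force on the tool has changed by that much, and returns True; else False.
- bot.movej(angles): joint-space move.
- claw.gripper_to(opening): finger opening in m; the grip force is fixed at half the most; returns when the fingers have stopped.
- bot.dwell(seconds).
- solver.inverse_kinematics(position, orientation): joint angles nearest the present ones, or None.
- observe(): the state.
- optics.grab_frame(name): name is "scene" or "top" or "wrist"; returns a dict with "color" (420x560x3 uint8, red, green, blue), "fx", "fy", "cx", "cy" (pixels), "rvec" (rotation vector, rad) and "tvec" (3), from world to camera coordinates, as OpenCV has them. Camera axes: x right, y down, z forward; pixel columns grow to the right and rows downward; lengths in m; the calibration is good to about 2 mm. A picture is of the moment at which its call begins. There is no depth.
A pose or a line that the arm cannot do raises bot.MotionError and nothing moves.
- job.hand_in(): hands the job in, once; it reports no verdict.
The state is a dict: "time_s": time; "joint_positions": joint angles; "joint_vel": joint speeds; "effort": joint torques, N m; "tool_pos": TCP position; "ee_rot": TCP orientation; "force": force on the tool from outside, world axes, zero at the start; "ft_torque": the same for the moment, N m; "finger_gap": finger opening in m.
Only numpy, scipy, OpenCV 4.12 (cv2) and the standard library are available. Lean on these libraries where they do the work, as an engineer would, in place of code of your own. Each camera call takes 0.05 s, during which the arm holds its last target.

## Working session

There is one attempt and no reset: what is moved stays moved. The work goes in short steps, each a Python script; the robot and the scene stay as the last script left them, time stands still between calls to the robot, and variables do not carry over. Pictures are saved under pics/ and viewed, and the job is handed in when it is done.

```bash
mkdir -p pics; cat > h.py <<'E'
import numpy as np, cv2
from station import bot, claw, solver, observe, optics, job
def grab(n,fn=None):
    f=optics.grab_frame(n)
    if fn: cv2.imwrite('pics/'+fn,cv2.cvtColor(f['color'],cv2.COLOR_RGB2BGR))
    return f
def ray(f,u,v):
    R,_=cv2.Rodrigues(np.array(f['rvec'],float)); t=np.array(f['tvec'],float).reshape(3)
    d=R.T@np.array([(u-f['cx'])/f['fx'],(v-f['cy'])/f['fy'],1]); return -R.T@t,d
def onz(f,u,v,z):
    o,d=ray(f,u,v); return o+d*(z-o[2])/d[2]
def proj(f,P):
    R,_=cv2.Rodrigues(np.array(f['rvec'],float)); t=np.array(f['tvec'],float).reshape(3)
    c=R@np.array(P)+t; return np.array([f['fx']*c[0]/c[2]+f['cx'],f['fy']*c[1]/c[2]+f['cy']])
E
python3 - <<'E'
from h import *
import pickle
D={}
for n in['scene','top','wrist']:
    D[n]=grab(n,n+'1.png'); f=D[n]; o,_=ray(f,0,0); print(n,o,f['fx'])
pickle.dump(D,open('f1.pkl','wb'))
s=observe();print(s['time_s'],s['tool_pos'],s['finger_gap'],s['force'])
E
```

```text
scene [ 0.84777135 -0.61546112  1.12233811] 402.8202547329756
top [ 0.20283437 -0.14470122  1.25060362] 428.86047175986977
wrist [ 0.30875191 -0.57526446  0.37254538] 344.9190801017013
0.15 [ 0.24140748 -0.60289816  0.24938216] 0.08527904403559464 [-0.20192132  0.27456939  0.2410149 ]
```

View pics/scene1.png

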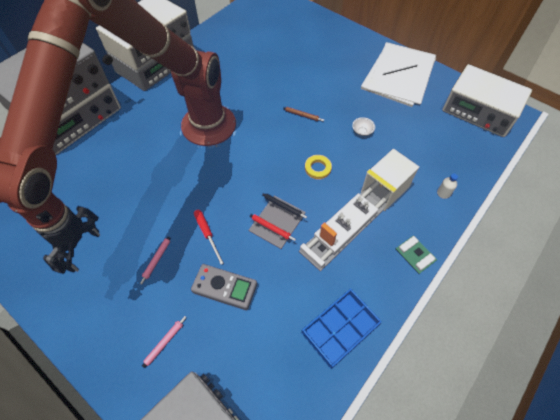

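View pics/top1.png

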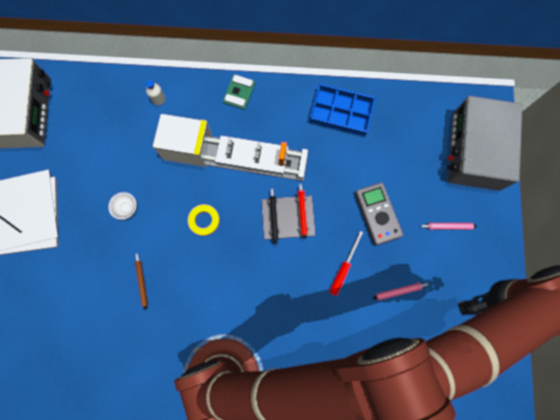

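View pics/wrist1.png

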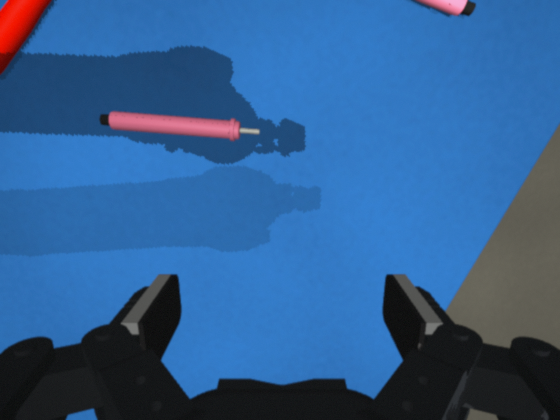

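```bash
python3 - <<'E'
import cv2
a=cv2.imread('pics/top1.png')[105:250,145:325]
cv2.imwrite('pics/topz.png',cv2.resize(a,None,fx=4,fy=4,interpolation=cv2.INTER_CUBIC))
a=cv2.imread('pics/scene1.png')[145:275,240:425]
cv2.imwrite('pics/scenez.png',cv2.resize(a,None,fx=4,fy=4,interpolation=cv2.INTER_CUBIC))
E
```

```text
(no output)
```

View pics/topz.png

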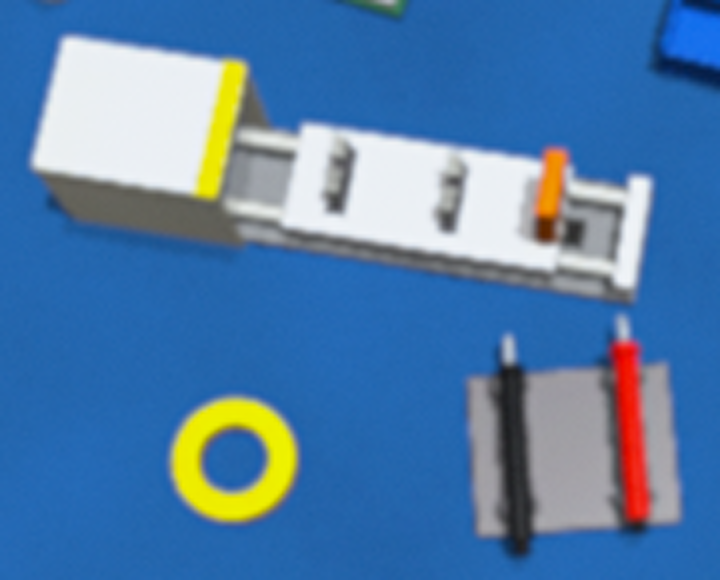

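View pics/scenez.png

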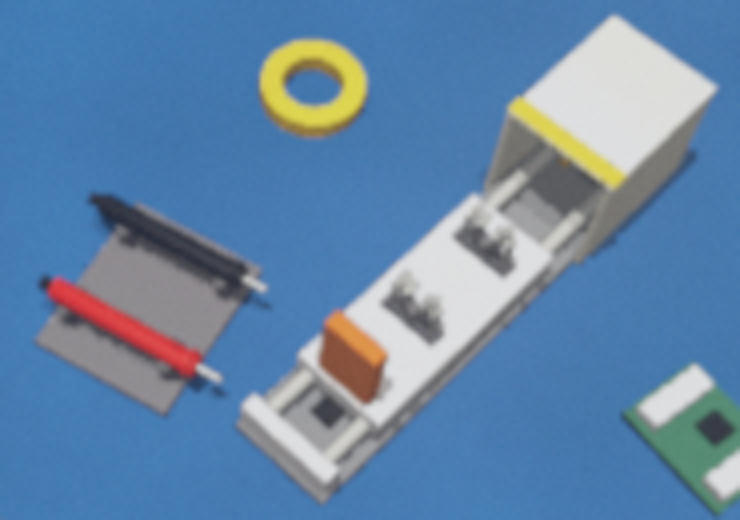

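```bash
python3 - <<'E'
from h import *
import pickle
D=pickle.load(open('f1.pkl','rb'));f=D['top'];g=D['scene']
z=lambda x,y:(145+x/4,105+y/4)
s=lambda x,y:(240+x/4,145+y/4)
for n,p,h in [('redcol',(626,348),.04),('redend',(637,520),.04),('tip',(621,322),.04),('blk',(515,455),.04),('handle',(553,195),.1),('stripeL',(237,62),.115),('stripeR',(208,196),.115),('hoodfar',(68,38),.115),('hoodfar2',(34,166),.115),('endR',(641,178),.04),('endL',(622,288),.04)]:
    print(n,onz(f,*z(*p),h).round(4))
for n,p,h in [('redcol',(190,360),.04),('redend',(57,290),.04),('handletop',(355,340),.116),('stripe',(570,145),.115),('end',(290,440),.04)]:
    print(n,onz(g,*s(*p),h).round(4))
s=observe();print(s['ee_rot'])
R,_=cv2.Rodrigues(np.array(D['wrist']['rvec']));print(R)
E
```

```text
redcol [ 0.5228 -0.1864  0.04  ]
redend [ 0.3968 -0.2006  0.04  ]
tip [ 0.5422 -0.1818  0.04  ]
blk [ 0.4386 -0.1108  0.04  ]
handle [ 0.6155 -0.1272  0.1   ]
stripeL [0.6957 0.1027 0.115 ]
stripeR [0.5945 0.1128 0.115 ]
hoodfar [0.7065 0.2246 0.115 ]
hoodfar2 [0.609  0.2366 0.115 ]
endR [ 0.6544 -0.191   0.04  ]
endL [ 0.5681 -0.1812  0.04  ]
redcol [ 0.5207 -0.1852  0.04  ]
redend [ 0.4042 -0.2034  0.04  ]
handletop [ 0.6233 -0.1299  0.116 ]
stripe [0.6517 0.1078 0.115 ]
end [ 0.6177 -0.1896  0.04  ]
[[ 3.71742382e-01 -9.28335630e-01 -7.48468396e-04]
 [-9.28333653e-01 -3.71743135e-01  1.91599629e-03]
 [-2.05692561e-03 -1.74286266e-05 -9.99997884e-01]]
[[ 0.3708951  -0.92866952 -0.00312365]
 [-0.8895392  -0.35622923  0.28604327]
 [-0.2667524  -0.10331343 -0.95821161]]
```

```bash
cat >> h.py <<'E'
def rot(ydir):  # tool down, tool y along ydir (xy)
    y=np.array([ydir[0],ydir[1],0.]);y/=np.linalg.norm(y);z=np.array([0,0,-1.]);x=np.cross(y,z)
    return np.column_stack([x,y,z])
E
python3 - <<'E'
from h import *
p=np.array([.99,.13])
print(solver.inverse_kinematics([.46,-.194,.22],rot(-p)))
u=np.array([.1,.995])
print(solver.inverse_kinematics([.625,-.013,.12],rot(-u)))
print(solver.inverse_kinematics([.62,-.13,.12],rot([.995,-.1])),solver.inverse_kinematics([.62,-.13,.12],rot([-.995,.1])))
bot.goto([.45,-.194,.22],rot(-p))
import pickle
D={}
for n in['wrist','top']: D[n]=grab(n,n+'2.png')
pickle.dump(D,open('f2.pkl','wb'))
s=observe();print(s['time_s'],s['tool_pos'])
E
```

```text
[ 0.37939966  0.4197225  -0.03399381  1.89135498  0.01875583  0.83081778
 -1.10452311]
[ 0.19079376  0.74096197 -0.34887028  1.63200764  0.31941934  0.82537363
 -0.39225943]
[ 0.54232083  0.81598291 -0.66097622  1.6004214   0.59001299  0.93348583
  1.1442467 ] [ 0.14288869  0.7286125   0.04989472  1.61470248 -0.04633413  0.79943295
 -1.45852167]
1.9333 [ 0.44987503 -0.19533941  0.22004124]
```

View pics/wrist2.png

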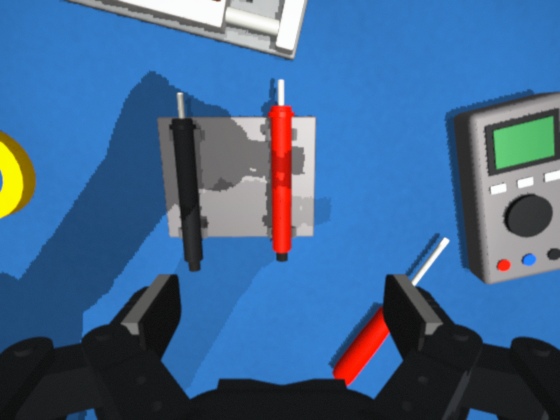

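```bash
cat >> h.py <<'E'
def redaxis(f,box,z):
    c=cv2.cvtColor(f['color'],cv2.COLOR_RGB2HSV)
    m=(((c[...,0]<8)|(c[...,0]>173))&(c[...,1]>150)&(c[...,2]>60)).astype(np.uint8)
    k=np.zeros_like(m);x0,y0,x1,y1=box;k[y0:y1,x0:x1]=1;m*=k
    n,l,st,ce=cv2.connectedComponentsWithStats(m);i=1+np.argmax(st[1:,4]);m=(l==i)
    vs,us=np.nonzero(m);pts=np.column_stack([us,vs]).astype(np.float32)
    r=cv2.minAreaRect(pts);b=cv2.boxPoints(r)
    e=[np.linalg.norm(b[0]-b[1]),np.linalg.norm(b[1]-b[2])]
    a,c2=((b[0]+b[3])/2,(b[1]+b[2])/2) if e[0]>e[1] else ((b[0]+b[1])/2,(b[2]+b[3])/2)
    return st[i],e,a,c2,onz(f,*a,z),onz(f,*c2,z)
E
python3 - <<'E'
from h import *
import pickle
D=pickle.load(open('f2.pkl','rb'));f=D['wrist']
print(redaxis(f,(250,90,320,270),.04))
print(proj(f,[.45,-.195,.22]))
print('tip',onz(f,280.5,80,.04))
D=pickle.load(open('f1.pkl','rb'))
print(redaxis(D['top'],(290,180,320,245),.04))
print(redaxis(D['scene'],(240,205,300,250),.04))
E
```

```text
(array([ 268,  105,   26,  149, 2857], dtype=int32), [np.float32(25.0), np.float32(148.0)], array([280.5, 105. ], dtype=float32), array([280.5, 253. ], dtype=float32), array([ 0.52783001, -0.18360737,  0.04      ]), array([ 0.39516996, -0.20051624,  0.04      ]))
[283.09204336 300.33143517]
tip [ 0.54723703 -0.18113374  0.04      ]
(array([298, 191,   9,  45, 259], dtype=int32), [np.float32(5.90564), np.float32(44.253883)], array([300.49118, 190.88528], dtype=float32), array([303.88528, 235.00882], dtype=float32), array([ 0.52599118, -0.18331368,  0.04      ]), array([ 0.39668419, -0.1996093 ,  0.04      ]))
(array([252, 215,  38,  24, 209], dtype=int32), [np.float32(5.4346237), np.float32(41.27291)], array([251.89795, 216.18504], dtype=float32), array([288.03558, 236.12306], dtype=float32), array([ 0.39555082, -0.2044808 ,  0.04      ]), array([ 0.52427089, -0.18712757,  0.04      ]))
```

```bash
python3 - <<'E'
from h import *
bot.goto([.545,-.03,.24],rot([-.995,.1]))
import pickle
D={}
for n in['wrist','top']: D[n]=grab(n,n+'3.png')
pickle.dump(D,open('f3.pkl','wb'))
s=observe();print(s['time_s'],s['tool_pos'])
E
```

```text
2.8167 [ 0.54411047 -0.03326116  0.239763  ]
```

View pics/wrist3.png

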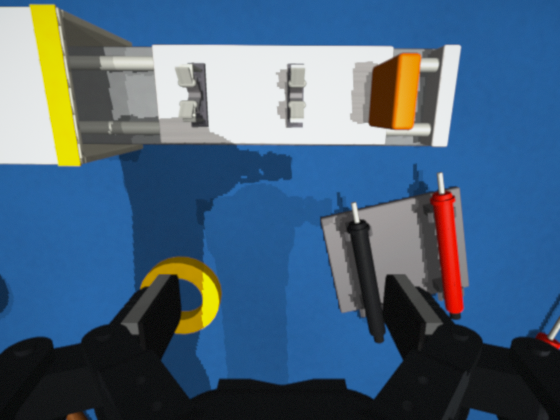

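```bash
python3 - <<'E'
import cv2
a=cv2.imread('pics/wrist3.png')[35:155,140:300]
b=cv2.imread('pics/wrist3.png')[35:155,300:470]
cv2.imwrite('pics/w3a.png',cv2.resize(a,None,fx=5,fy=5,interpolation=cv2.INTER_CUBIC)[:600])
cv2.imwrite('pics/w3b.png',cv2.resize(b,None,fx=4.7,fy=4.7,interpolation=cv2.INTER_CUBIC)[:600])
E
```

```text
(no output)
```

View pics/w3a.png

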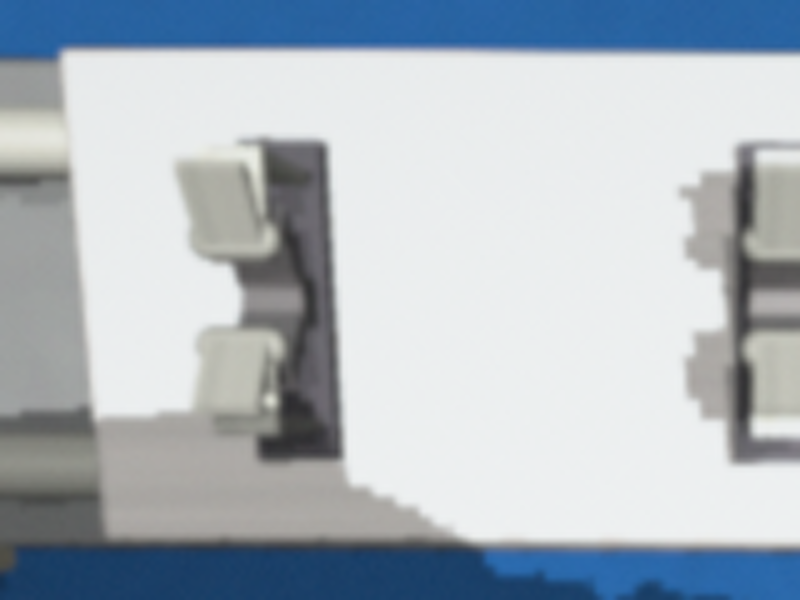

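View pics/w3b.png

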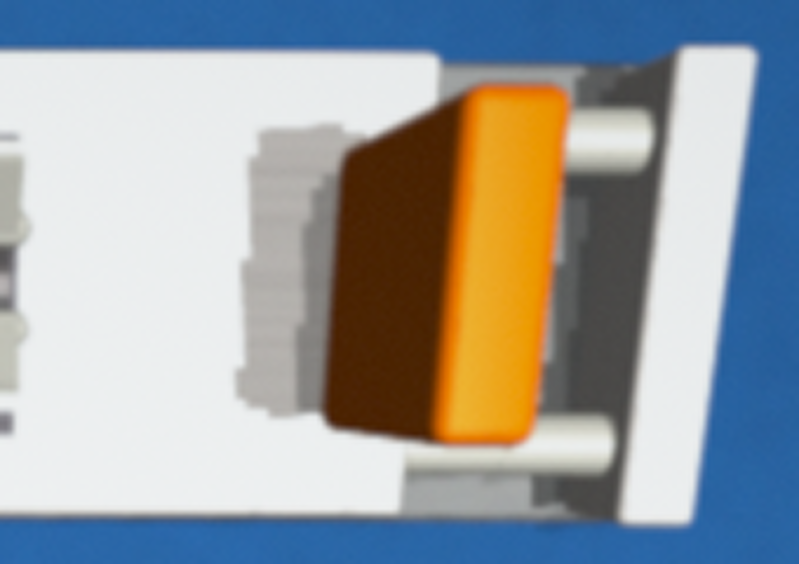

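```bash
python3 - <<'E'
from h import *
import pickle
D=pickle.load(open('f3.pkl','rb'));f=D['wrist']
a=lambda x,y,z:onz(f,140+(x+.5)/5-.5,35+(y+.5)/5-.5,z)
b=lambda x,y,z:onz(f,300+(x+.5)/4.7-.5,35+(y+.5)/4.7-.5,z)
U0,U1=a(65,48,.044),b(438,53,.044);L0,L1=a(105,545,.044),b(400,514,.044)
print('edges',U0,U1,L0,L1)
for p,q in((U1,U0),(L1,L0)): d=q-p; print('yaw',np.degrees(np.arctan2(d[1],d[0])),np.linalg.norm(d))
H=[b(x,y,.116) for x,y in((478,85),(568,90),(530,443),(435,440))];print('handle',np.mean(H,0),np.array(H))
E0=[b(x,y,.04) for x,y in((680,48),(757,50),(692,522),(620,520))];print('end',np.mean(E0,0),np.linalg.norm(E0[0]-E0[3]))
u=np.array([np.cos(np.radians(84.5)),np.sin(np.radians(84.5)),0])
# end block rotation
for p,q in((E0[3],E0[0]),(E0[2],E0[1]),(H[3],H[0]),(H[2],H[1])): d=q-p;print('perp yaw',np.degrees(np.arctan2(d[1],d[0]))+90)
F=[a(175,158,.096),a(215,430,.096),a(230,262,.08),a(245,322,.08)];print('frontlips',np.array(F))
R=[a(752,200,.09)];print('rear lip left',R)
B=[a(325,142,.044),a(342,458,.044),a(738,145,.044),a(732,460,.044)];print('bases',np.array(B))
s1=onz(f,33,5,.115),onz(f,60,165,.115);s2=onz(f,57,5,.115),onz(f,80,165,.115)
print('stripe',s1,s2)
E
```

```text
edges [0.68204764 0.06298389 0.044     ] [ 0.66008861 -0.13769164  0.044     ] [0.60065757 0.07293837 0.044     ] [ 0.5793826  -0.12952635  0.044     ]
yaw 83.75522082372954 0.20187339039299093
yaw 84.0013783126385 0.20357943639343087
handle [ 0.62088621 -0.12416654  0.116     ] [[ 0.6456284  -0.12079384  0.116     ]
 [ 0.64370052 -0.13328519  0.116     ]
 [ 0.59616878 -0.12828511  0.116     ]
 [ 0.59804714 -0.114302    0.116     ]]
end [ 0.61423854 -0.18507873  0.04      ] 0.08413653835620441
perp yaw 83.85890455381502
perp yaw 83.97594688742373
perp yaw 82.2307173560406
perp yaw 83.99488265905595
frontlips [[0.65571834 0.03380442 0.096     ]
 [0.61816154 0.03504266 0.096     ]
 [0.64261482 0.03254839 0.08      ]
 [0.6337381  0.03182562 0.08      ]]
rear lip left [array([ 0.64226749, -0.04789777,  0.09      ])]
bases [[ 0.66320019  0.02199753  0.044     ]
 [ 0.61135853  0.02765042  0.044     ]
 [ 0.65551755 -0.04794717  0.044     ]
 [ 0.60383361 -0.04177615  0.044     ]]
stripe (array([0.69742846, 0.11098474, 0.115     ]), array([0.59678047, 0.12298379, 0.115     ])) (array([0.69587522, 0.09587748, 0.115     ]), array([0.59530313, 0.1087181 , 0.115     ]))
```

```bash
cat >> h.py <<'E'
yp=np.radians(7.26);p=np.array([np.cos(yp),np.sin(yp)]);M=np.array([.4615,-.192])
yu=np.radians(83.9);u=np.array([np.cos(yu),np.sin(yu)]);S=np.array([.6333,-.0099])
def P(xy,z): return [float(xy[0]),float(xy[1]),z]
E
python3 - <<'E'
from h import *
bot.goto(P(M,.13),rot(-p)); claw.gripper_to(.05)
bot.dwell(.2);print(observe()['tool_pos'],observe()['time_s'])
print(bot.move_l(P(M,.042),rot(-p),velocity=.12,until_force=8))
bot.dwell(.2);s=observe();print(s['tool_pos'],s['force'])
claw.gripper_to(.0)
s=observe();print(s['tool_pos'],s['force'],s['finger_gap'],s['time_s'])
grab('wrist','wrist4.png')
E
```

```text
[ 0.46154213 -0.19194585  0.13000043] 4.3167
False
[ 0.46196643 -0.1922154   0.04272896] [ 0.31440557 -0.78496522  0.10264674]
[ 0.46197313 -0.19359433  0.04256821] [-0.57903063 -4.16058225  3.74107368] 0.015883822192999237 5.8
```

View pics/wrist4.png

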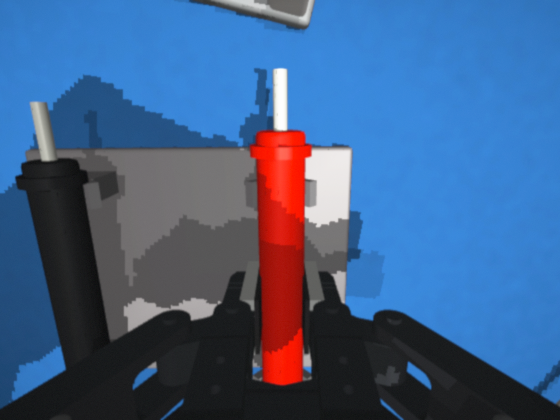

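```bash
python3 - <<'E'
from h import *
import pickle
bot.move_l(P(M,.17),rot(-p),velocity=.2)
bot.goto(P(S,.17),rot(-u))
bot.move_l(P(S,.13),rot(-u),velocity=.15)
bot.dwell(.4)
s=observe();print(s['tool_pos'],s['force'],s['finger_gap'],s['time_s'])
D={n:grab(n,n+'5.png') for n in('wrist','top','scene')}
pickle.dump(D,open('f5.pkl','wb'))
for n in('top','scene'):
    a=cv2.imread('pics/%s5.png'%n); a=a[105:250,145:325] if n=='top' else a[145:275,240:425]
    cv2.imwrite('pics/%s5z.png'%n,cv2.resize(a,None,fx=4,fy=4,interpolation=cv2.INTER_CUBIC))
E
```

```text
[ 0.63354955 -0.00986867  0.13057615] [ 0.6566172   0.93451008 -1.41801997] 0.016038707405551276 8.4417
```

View pics/wrist5.png

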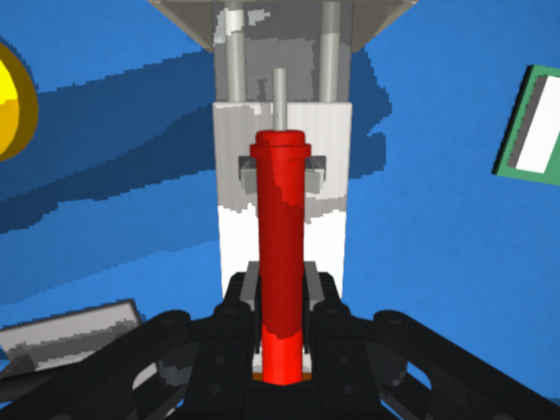

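View pics/scene5z.png

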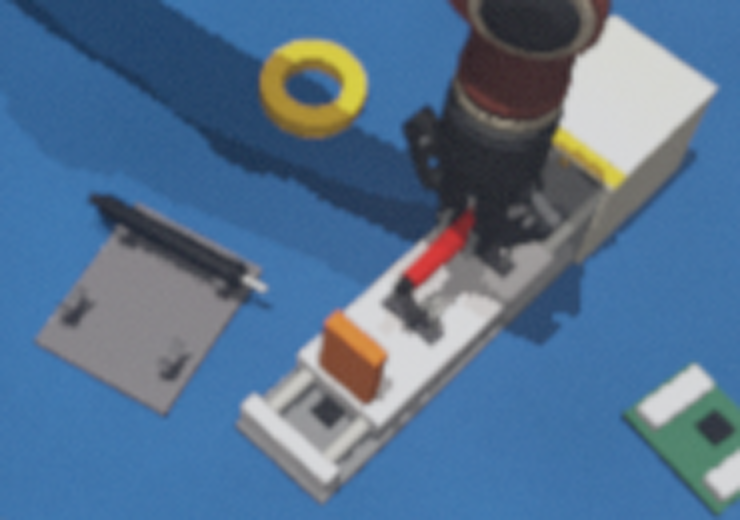

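```bash
python3 - <<'E'
from h import *
import pickle
f=pickle.load(open('f5.pkl','rb'))['wrist']
print(f['cx'])
for d in(0,.05,.07,.09):
  for z in(.128,.074,.044): print(d,z,proj(f,[*(S+d*u),z]).round(1))
print(redaxis(f,(240,120,320,270),.128))
g=cv2.cvtColor(f['color'],cv2.COLOR_RGB2GRAY)
for r in(110,130,190,215,225,240): 
    row=f['color'][r].astype(int); sat=row[:,2]-row[:,0]; ok=np.nonzero(sat[200:365]<40)[0]+200; print(r,ok.min(),ok.max(), onz(f,ok.min()-.5,r,.044),onz(f,ok.max()+.5,r,.044))
E
```

```text
281.5026370104792
0 0.128 [281.8 299.8]
0 0.074 [281.7 249.8]
0 0.044 [281.7 232.1]
0.05 0.128 [281.7 179.4]
0.05 0.074 [281.6 160.3]
0.05 0.044 [281.6 153.8]
0.07 0.128 [281.6 123.4]
0.07 0.074 [281.6 120.3]
0.07 0.044 [281.6 119.3]
0.09 0.128 [281.6  61.8]
0.09 0.074 [281.6  77.7]
0.09 0.044 [281.6  82.9]
(array([ 250,  131,   61,  139, 6519], dtype=int32), [np.float32(138.0), np.float32(60.0)], array([280., 269.], dtype=float32), array([280., 131.], dtype=float32), array([0.63408224, 0.00392502, 0.128     ]), array([0.63988903, 0.05716738, 0.128     ]))
110 212 351 [0.60074049 0.06926569 0.044     ] [0.68173861 0.06053331 0.044     ]
130 213 350 [0.59946653 0.05803015 0.044     ] [0.6805886  0.04928526 0.044     ]
190 217 346 [0.59600457 0.0219844  0.044     ] [0.67628845 0.01333258 0.044     ]
215 218 345 [0.59403593 0.00591161 0.044     ] [ 0.67478614 -0.00278924  0.044     ]
225 219 345 [ 0.59360637 -0.00075405  0.044     ] [ 0.67442148 -0.00946139  0.044     ]
240 220 344 [ 0.59262547 -0.01093773  0.044     ] [ 0.67321775 -0.01962029  0.044     ]
```

```bash
cat >> h.py <<'E'
S=S+.0005*np.array([u[1],-u[0]])
E
python3 - <<'E'
from h import *
for z in(.105,.095,.088,.082,.0775,.0755):
    r=bot.move_l(P(S,z),rot(-u),velocity=.06,until_force=40)
    s=observe();print(z,r,s['tool_pos'].round(4) if hasattr(s['tool_pos'],'round') else s['tool_pos'],np.round(s['force'],1),np.round(s['ft_torque'],2),s['finger_gap'],s['time_s'])
bot.dwell(.2)
s=observe();print(s['tool_pos'],s['force'])
grab('wrist','wrist6.png')
f=grab('scene','scene6.png')
a=cv2.imread('pics/scene6.png')[145:275,240:425]
cv2.imwrite('pics/scene6z.png',cv2.resize(a,None,fx=4,fy=4,interpolation=cv2.INTER_CUBIC))
E
```

```text
0.105 False [ 0.6337 -0.0099  0.1046] [-0.3 -0.4 -1. ] [ 0.03  0.   -0.05] 0.015937612543506372 9.1583
0.095 False [ 0.6339 -0.01    0.0948] [ 0.5 -0.6 -0.4] [ 0.01 -0.   -0.06] 0.015969447188232837 9.475
0.088 False [ 0.634  -0.0096  0.0884] [0.  0.2 2. ] [ 0.08  0.09 -0.09] 0.015987061054056985 9.7417
0.082 False [ 0.6336 -0.0096  0.0809] [ 2.2  2.  -5.1] [ 0.33 -0.34  0.03] 0.015983273224896812 9.9917
0.0775 False [ 0.6337 -0.0101  0.0769] [ 2.7  0.4 -5.6] [ 0.18 -0.31 -0.04] 0.016183272721728377 10.2417
0.0755 False [ 0.6339 -0.0101  0.0765] [-1.7  0.2  5.1] [ 0.01  0.24 -0.13] 0.016255748584443203 10.4917
[ 0.63398186 -0.01011878  0.07655776] [-1.14912358  0.54495547  6.16154288]
```

View pics/wrist6.png

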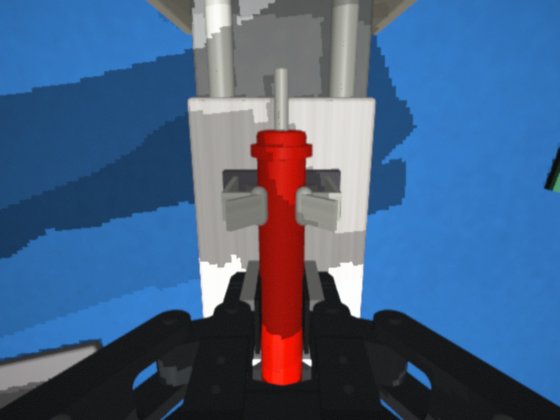

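View pics/scene6z.png

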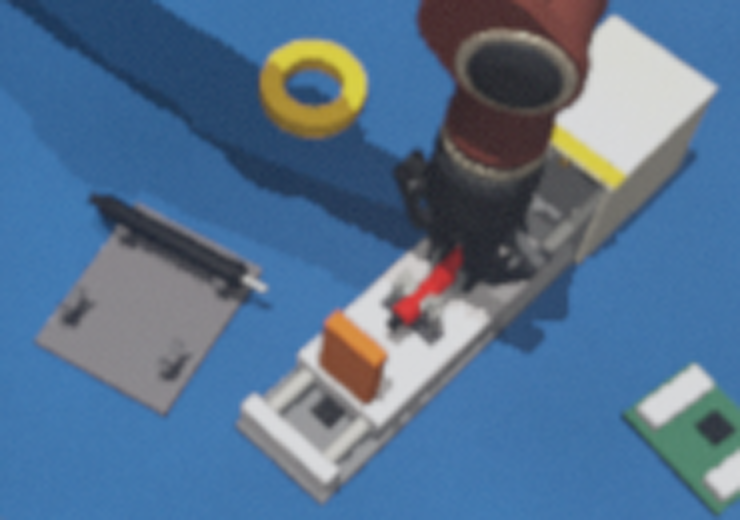

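```bash
python3 - <<'E'
from h import *
import pickle
r=bot.move_l(P(S,.0725),rot(-u),velocity=.04,until_force=20)
s=observe();print(r,s['tool_pos'],s['force'])
claw.gripper_to(.036)
bot.move_l(P(S,.16),rot(-u),velocity=.15)
Q=S-.03*u+np.array([-.075,.008])
bot.goto(P(Q,.22),rot([-.995,.1]))
bot.dwell(.2)
f=grab('wrist','wrist7.png');pickle.dump(f,open('f7.pkl','wb'))
a=cv2.imread('pics/wrist7.png');print(observe()['time_s'])
E
```

```text
False [ 0.63405539 -0.0100423   0.07629552] [-7.14648077 -0.087185   18.76731516]
13.4917
```

View pics/wrist7.png

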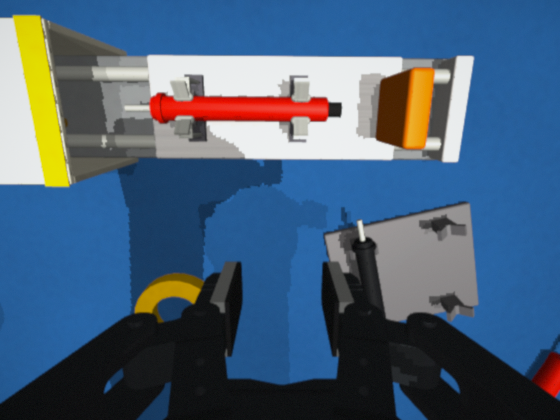

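```bash
python3 - <<'E'
from h import *
import pickle
f=pickle.load(open('f7.pkl','rb'))
st,e,a,c,A,C=redaxis(f,(145,85,345,130),.074)
print(st,e,a,c,A,C)
c=cv2.cvtColor(f['color'],cv2.COLOR_RGB2HSV)
m=((c[...,0]<8)|(c[...,0]>173))&(c[...,1]>150)&(c[...,2]>60)
for col in(165,172,210,230,260,280,315,322):
    v=np.nonzero(m[80:135,col])[0]+80; X=onz(f,col,(v.min()+v.max())/2,.074)[:2]; w=np.linalg.norm(onz(f,col,v.min()-.5,.074)-onz(f,col,v.max()+.5,.074))
    d=X-S; print(col,len(v),'x %.4f y %.4f w %.4f'%(d@u,d@np.array([-u[1],u[0]]),w))
for end in(A,C): d=(end[:2]-S); print(d@u)
d=onz(f,124,107,.074)[:2]-S;print('tip',d@u)
# handle
m=(c[...,0]>8)&(c[...,0]<22)&(c[...,1]>150)&(c[...,2]>190); m[:,:370]=0;m[200:]=0
k=cv2.minAreaRect(np.argwhere(m)[:,::-1].astype(np.float32));print(k)
H=onz(f,*k[0],.116);print(H,(H[:2]-S)@u,(H[:2]-S)@np.array([-u[1],u[0]]))
E
```

```text
[ 149   93  181   30 3878] [np.float32(28.986689), np.float32(179.97797)] [148.87387 107.16285] [328.76926 112.61422] [0.64140101 0.05975229 0.074     ] [ 0.6241074  -0.07305631  0.074     ]
165 28 x 0.0582 y 0.0007 w 0.0200
172 23 x 0.0530 y 0.0003 w 0.0164
210 23 x 0.0247 y 0.0002 w 0.0164
230 23 x 0.0098 y 0.0001 w 0.0163
260 24 x -0.0125 y 0.0003 w 0.0171
280 24 x -0.0274 y 0.0002 w 0.0171
315 23 x -0.0534 y 0.0004 w 0.0164
322 23 x -0.0586 y 0.0004 w 0.0164
0.07011875654284334
-0.06377556269407024
tip 0.0885971915026139
((418.67071533203125, 107.96342468261719), (22.748897552490234, 82.16106414794922), 6.340191841125488)
[ 0.62183143 -0.12387699  0.116     ] -0.11455034658183837 -0.0002080256488536642
```

```bash
cat >> h.py <<'E'
n=np.array([-u[1],u[0]]); RH=rot(n); H0=S-.1147*u
E
python3 - <<'E'
from h import *
print([solver.inverse_kinematics(P(H0+d*u,.095),RH) is not None for d in(0,.05,.11)])
bot.goto(P(H0,.18),RH); 
bot.dwell(.2); s=observe();print(s['tool_pos'],s['force'],s['finger_gap'])
print(bot.move_l(P(H0,.095),RH,velocity=.1,until_force=10))
bot.dwell(.2); s=observe();print(s['tool_pos'],s['force'])
claw.gripper_to(0.)
bot.dwell(.2); s=observe();print(s['tool_pos'],s['force'],s['finger_gap'],s['time_s'])
f=grab('scene','scene8.png');f=grab('wrist','wrist8.png')
a=cv2.imread('pics/scene8.png')[145:275,240:425]
cv2.imwrite('pics/scene8z.png',cv2.resize(a,None,fx=4,fy=4,interpolation=cv2.INTER_CUBIC))
E
```

```text
[True, True, True]
[ 0.62177352 -0.12220507  0.18066925] [0.14715952 0.85101985 0.34252953] 0.0363569410452188
False
[ 0.62205351 -0.12409456  0.095759  ] [ 0.18959513 -0.300203   -0.05651273]
[ 0.62169665 -0.12501169  0.09557849] [-1.53469653 -2.25624121  4.96232524] 0.01537896615303557 15.95
```

View pics/scene8z.png

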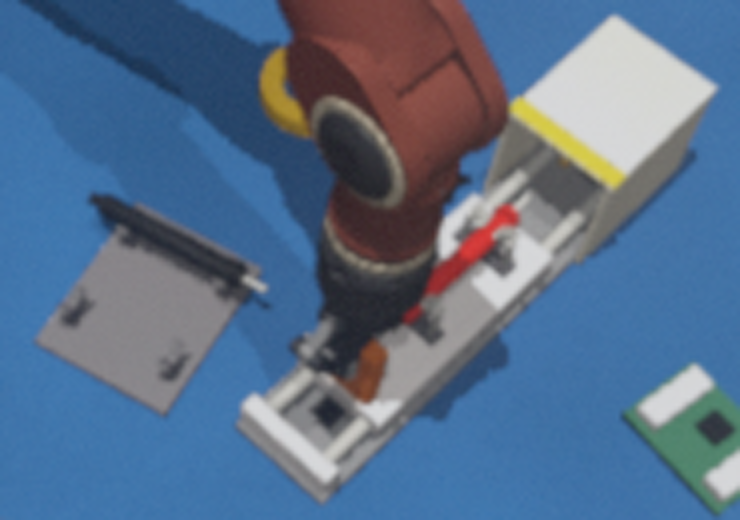

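View pics/wrist8.png

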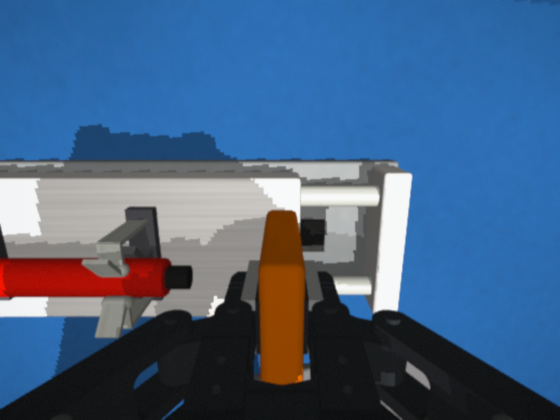

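```bash
python3 - <<'E'
from h import *
s=observe();B=np.array(s['tool_pos'])
np.save('B.npy',B)
for d in np.arange(.004,.032,.004):
    r=bot.move_l(P(B[:2]+d*u,float(B[2])),RH,velocity=.03,until_force=30)
    s=observe();q=np.array(s['tool_pos'])-B;F=np.array(s['force'])
    print('%.3f'%d,r,'adv %.4f lat %.4f z %.4f'%(q[:2]@u,q[:2]@n,q[2]),'F %.1f'%(F[:2]@u),F.round(1),round(s['finger_gap'],4),s['time_s'])
    if r: break
E
```

```text
0.004 False adv 0.0001 lat 0.0000 z 0.0001 F -7.7 [-0.8 -7.7  1.7] 0.0155 16.3
0.008 False adv 0.0006 lat 0.0000 z 0.0001 F -12.4 [ -1.3 -12.3   1.7] 0.0155 16.5833
0.012 False adv 0.0033 lat 0.0000 z 0.0001 F -13.9 [ -2.1 -13.8   2.7] 0.0155 16.8667
0.016 False adv 0.0071 lat 0.0000 z 0.0001 F -14.1 [ -2.  -13.9   2.4] 0.0154 17.15
0.020 False adv 0.0196 lat -0.0000 z 0.0001 F -2.8 [-0.7 -2.7  3.5] 0.0156 17.4333
0.024 False adv 0.0252 lat -0.0000 z 0.0001 F -1.3 [-1.9 -1.1  3.7] 0.0155 17.7167
0.028 False adv 0.0290 lat -0.0000 z 0.0001 F -1.4 [-1.8 -1.2  5.3] 0.0153 18.0
```

```bash
python3 - <<'E'
from h import *
B=np.load('B.npy')
d=.028
while d<.118:
    d+=.003
    r=bot.move_l(P(B[:2]+d*u,float(B[2])),RH,velocity=.02,until_force=8)
    s=observe();q=np.array(s['tool_pos'])-B;F=np.array(s['force'])
    print('%.3f'%d,r,'adv %.4f lat %.4f z %.4f'%(q[:2]@u,q[:2]@n,q[2]),'F %.1f'%(F[:2]@u),round(s['finger_gap'],4),s['time_s'])
    if r or F[:2]@u<-7: break
E
```

```text
0.031 False adv 0.0317 lat -0.0000 z 0.0001 F -1.8 0.0147 18.3
0.034 False adv 0.0347 lat -0.0000 z 0.0001 F -0.9 0.0151 18.6
0.037 False adv 0.0377 lat -0.0000 z 0.0001 F -1.3 0.0158 18.9
0.040 False adv 0.0407 lat -0.0000 z 0.0001 F -2.8 0.0151 19.2
0.043 False adv 0.0437 lat -0.0000 z 0.0001 F -1.2 0.0151 19.5
0.046 False adv 0.0467 lat -0.0000 z 0.0001 F -2.2 0.015 19.8
0.049 False adv 0.0497 lat -0.0000 z 0.0001 F -2.4 0.0157 20.1
0.052 False adv 0.0528 lat -0.0001 z 0.0001 F -1.1 0.0153 20.4
0.055 False adv 0.0557 lat -0.0000 z 0.0001 F -2.3 0.0154 20.7
0.058 False adv 0.0588 lat -0.0000 z 0.0001 F -1.7 0.0153 21.0
0.061 False adv 0.0618 lat -0.0001 z 0.0001 F -1.6 0.0151 21.3
0.064 False adv 0.0647 lat -0.0001 z 0.0001 F -2.2 0.0151 21.6
0.067 False adv 0.0677 lat -0.0000 z 0.0001 F -2.0 0.0154 21.9
0.070 False adv 0.0707 lat -0.0001 z 0.0001 F -2.1 0.0153 22.2
0.073 False adv 0.0738 lat -0.0000 z 0.0001 F -2.6 0.0155 22.5
0.076 False adv 0.0768 lat -0.0001 z 0.0001 F -2.4 0.0151 22.8
0.079 False adv 0.0798 lat -0.0001 z 0.0001 F -1.7 0.0154 23.1
0.082 False adv 0.0827 lat -0.0001 z 0.0001 F -2.8 0.0154 23.4
0.085 False adv 0.0857 lat -0.0000 z 0.0001 F -1.6 0.0155 23.7
0.088 False adv 0.0883 lat -0.0001 z 0.0001 F -2.7 0.0153 24.0
0.091 False adv 0.0891 lat -0.0001 z 0.0002 F -4.7 0.0154 24.3
0.094 False adv 0.0898 lat -0.0001 z 0.0002 F -8.9 0.0155 24.6
```

```bash
python3 - <<'E'
from h import *
B=np.load('B.npy')
def rep(t):
    s=observe();q=np.array(s['tool_pos'])-B;F=np.array(s['force'])
    print(t,'adv %.4f'%(q[:2]@u),'F %.1f'%(F[:2]@u),round(s['finger_gap'],4),s['time_s'])
    return q[:2]@u
bot.dwell(.3);rep('hold')
bot.move_l(P(B[:2]+.0895*u,float(B[2])),RH,velocity=.02);bot.dwell(.3);a=rep('relax')
f=grab('wrist','wrist9.png')
claw.gripper_to(.034);bot.dwell(.2);rep('open')
q=np.array(observe()['tool_pos'])
bot.move_l(P(q[:2],.19),RH,velocity=.12)
bot.goto(P(B[:2]+.11*u+.08*n,.23),RH);bot.dwell(.3)
import pickle
D={k:grab(k,k+'10.png') for k in('wrist','top','scene')};pickle.dump(D,open('f10.pkl','wb'));rep('end')
E
```

```text
hold adv 0.0898 F -7.7 0.0153 24.9
relax adv 0.0888 F -4.3 0.0153 25.575
open adv 0.0900 F 0.2 0.0342 26.1417
end adv 0.1098 F 1.2 0.0342 27.9833
```

View pics/wrist9.png

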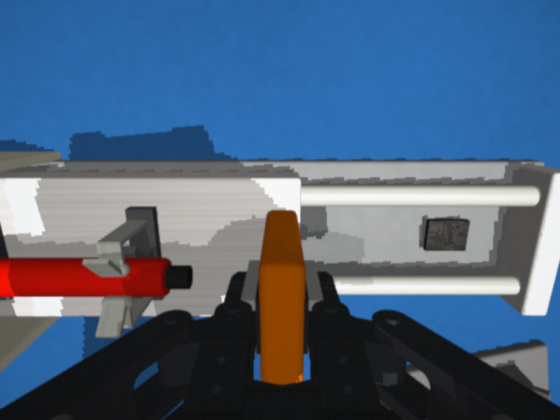

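View pics/wrist10.png

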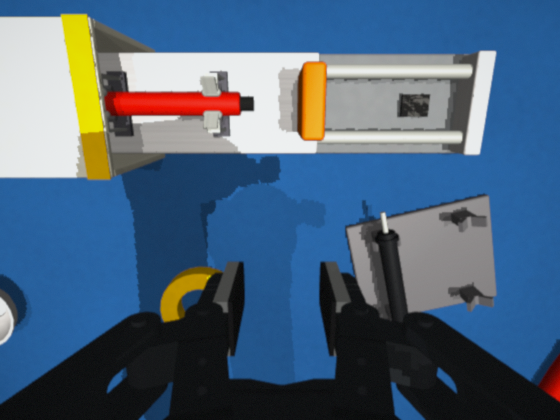

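View pics/scene10.png

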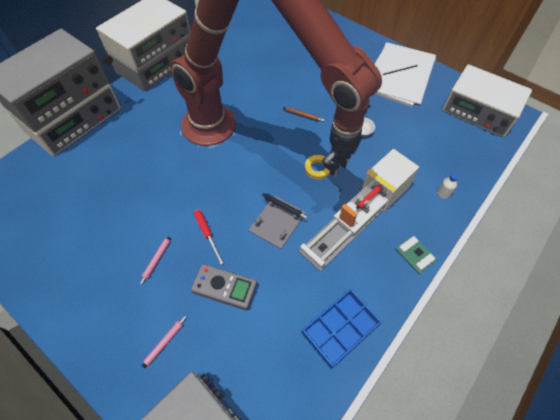

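```bash
python3 - <<'E'
from h import *
import pickle
B=np.load('B.npy');f=pickle.load(open('f10.pkl','rb'))['wrist']
c=cv2.cvtColor(f['color'],cv2.COLOR_RGB2HSV)
m=(c[...,0]>8)&(c[...,0]<22)&(c[...,1]>150)&(c[...,2]>190); m[:,:290]=0;m[:,340:]=0;m[150:]=0
k=cv2.minAreaRect(np.argwhere(m)[:,::-1].astype(np.float32));H=onz(f,*k[0],.116);print(k,H,'adv',(H[:2]-B[:2])@u)
S2=B[:2]+.0886*u+.115*u
m=((c[...,0]<8)|(c[...,0]>173))&(c[...,1]>150)&(c[...,2]>60)
for col in(140,160,190,225,235):
    v=np.nonzero(m[80:135,col])[0]+80; X=onz(f,col,(v.min()+v.max())/2,.074)[:2]
    d=X-S2; print(col,len(v),'x %.4f y %.4f'%(d@u,d@n))
v=np.nonzero(m[103,:300])[0];d=onz(f,v.max(),103,.074)[:2]-S2;print('red rear end',d@u,'(expect ~-.064)')
job.hand_in()
E
```

```text
((313.6513671875, 100.50458526611328), (22.595685958862305, 77.5401611328125), 1.7357046604156494) [ 0.63137917 -0.03606743  0.116     ] adv 0.0894649167725574
140 23 x 0.0153 y 0.0001
160 22 x 0.0000 y 0.0005
190 22 x -0.0230 y 0.0006
225 24 x -0.0499 y 0.0006
235 22 x -0.0575 y 0.0006
red rear end -0.06061983976097985 (expect ~-.064)
the job is handed in; nothing more can be done
```

The red probe is snapped into both clips with its point towards the hood, and the carriage is resting gently against the hidden stop. I handed the job in at about 28 s of the 64 s allowed.

- **Probe:** I lifted it from the rest, turned it and pressed it straight down. The force turned from resistance to pull-in as it snapped, then it stood solid at the seated height under a 19 N check press. Camera checks before and after the push put it within 1 mm sideways and about 4 mm along the carriage, aligned with the rail. No camera gave a direct height reading; the seated height comes from the arm's position and the force.
- **Carriage:** I pinched the orange push plate and pushed. It moved at about 14 N and broke free near 0.035 m. I then went on at 0.02 m/s in 3 mm steps until the rubber was felt at about 0.115 m of travel. The highest push force there was about 9 N, far below the 30 N ramming limit, and I eased off before letting go.
- **Final position:** The arm reading before release put the carriage 0 to 0.5 mm into the rubber. The last picture put it 0.7 mm further in. From these I estimate the limit pin at roughly 8 to 9 mm. It cannot be read directly.
- **Bystanders:** In the last scene view I saw no sign that anything else had moved. The arm partly hid the tape and the tin in that view, and I judged this by eye.

No check failed. The only disagreement was the 0.7 mm between the arm reading and the camera, which is within the calibration error.

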